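# Right the fallen sample bottle and lift the carrier level

### The job

A sample bottle has fallen over at the end of its lane in the blue carrier on the bench. Stand it upright again in the free place at that end of the lane and let go of it; then lift the carrier with all eight bottles straight up by its handle, some 8 to 15 cm clear of the bench, and finish while still holding it there over its spot, level and steady, so that I can wipe underneath. Keep the other bottles standing and leave the rest of the things on the bench where they are.

Things in the scene. Friction and masses are not known exactly. Their poses are not given: they have to be found in the camera images.
- carrier: Blue bottle carrier with loop handle, loose, 302 (x) x 134 (y) mm, 0.8 kg loaded, balanced under its handle when all bottles stand. Origin under its centre, on the underside. Bottles stand on ribs 6 mm up; lips 12 mm high. Two lanes along x, 48 mm wide inside, centred at y = +40 and -40 mm, x from -148 to +148 mm; 12 mm handle posts between them at x = +56 and -56 mm.
- place_a (a point): End place of the lane at the carrier's y = +40 mm: point on the ribs that bottles stand on, 103 mm from the middle towards its +x end, 6 mm above the underside; axes as the carrier's. Each lane has four places in a row about 70 mm apart. The fallen bottle lies over place_a or place_b, a standing one is in the other.
- place_b (a point): The same for the lane at the carrier's y = -40 mm. (Farther back, from 0.77 m ahead of the robot's base, fixed equipment up to 180 mm high stands on the bench: keep away from it.)
- handle (a point): Middle of the carrier's black rubber hand grip: a straight bar 124 mm long along the carrier's x, 16 mm wide across (y), 18 mm high, its centre 141 mm above the underside and over the carrier's centre. Axes as the carrier's.
- tipped: The fallen bottle: lies along its lane on the floor at the carrier's +x end, cap pointing out to that end, axis 24 mm above the bench. Round, white, orange cap; 80 mm tall, body 40 mm diameter for the lowest 54 mm, then a shoulder; cap 31 mm diameter, 62 to 80 mm up; 35 to 65 g. Origin on the axis at mid-height, 40 mm above the foot; z points from foot to cap.
- bottle_a: One of the seven bottles standing upright in the carrier. Round, white, orange cap; 80 mm tall, body 40 mm diameter for the lowest 54 mm, then a shoulder; cap 31 mm diameter, 62 to 80 mm up; 35 to 65 g. Origin on the axis at mid-height, 40 mm above the foot; z points from foot to cap.
- bottle_b: One of the seven bottles standing upright in the carrier. Round, white, orange cap; 80 mm tall, body 40 mm diameter for the lowest 54 mm, then a shoulder; cap 31 mm diameter, 62 to 80 mm up; 35 to 65 g. Origin on the axis at mid-height, 40 mm above the foot; z points from foot to cap.
- bottle_c: One of the seven bottles standing upright in the carrier. Round, white, orange cap; 80 mm tall, body 40 mm diameter for the lowest 54 mm, then a shoulder; cap 31 mm diameter, 62 to 80 mm up; 35 to 65 g. Origin on the axis at mid-height, 40 mm above the foot; z points from foot to cap.
- bottle_d: One of the seven bottles standing upright in the carrier. Round, white, orange cap; 80 mm tall, body 40 mm diameter for the lowest 54 mm, then a shoulder; cap 31 mm diameter, 62 to 80 mm up; 35 to 65 g. Origin on the axis at mid-height, 40 mm above the foot; z points from foot to cap.
- bottle_e: One of the seven bottles standing upright in the carrier. Round, white, orange cap; 80 mm tall, body 40 mm diameter for the lowest 54 mm, then a shoulder; cap 31 mm diameter, 62 to 80 mm up; 35 to 65 g. Origin on the axis at mid-height, 40 mm above the foot; z points from foot to cap.
- bottle_f: One of the seven bottles standing upright in the carrier. Round, white, orange cap; 80 mm tall, body 40 mm diameter for the lowest 54 mm, then a shoulder; cap 31 mm diameter, 62 to 80 mm up; 35 to 65 g. Origin on the axis at mid-height, 40 mm above the foot; z points from foot to cap.
- bottle_g: One of the seven bottles standing upright in the carrier. Round, white, orange cap; 80 mm tall, body 40 mm diameter for the lowest 54 mm, then a shoulder; cap 31 mm diameter, 62 to 80 mm up; 35 to 65 g. Origin on the axis at mid-height, 40 mm above the foot; z points from foot to cap.
- mug: Black mug, 82 mm diameter, 95 mm tall, handle to its +y; origin under its centre. Bystander.
- tape: Roll of grey tape lying flat, 110 mm outside, 76 mm inside, 48 mm high; origin under its centre. Bystander.
- carton: Closed white carton, 100 (x) x 200 (y) x 70 mm high; origin under its centre. Bystander.
- inlet_cap: Red plastic inlet cap, 60 mm diameter, 36 mm high; origin under its centre. Bystander.
- screwdriver: Screwdriver with a blue handle lying on the bench along its own x axis, some 200 mm long. Bystander.
There are look-alikes about, which are no part of the job. What is shaped like the bottle_e but purple is not meant.

How it is judged:
By the outcome, as a careful person would: the job done as asked, in the order asked, and still so for the second after the job is handed in, while the arm keeps its last pose, push and grip.
It also fails if it takes over 58 s, if anything falls off the work surface, if the arm or the gripper's body presses on something with over 40 N, if the wrist force passes 120 N, or if a joint passes its speed limit or range.

### The arm

A 6-joint arm with a two-finger parallel gripper is mounted at the origin on the work surface. World frame = base frame: x ahead of the robot, y to its left, z up, the work surface at z = 0. Lengths are in m, angles in degrees, forces in N, time in s.
With the tool pointing down it reaches from about 0.375 to 0.9 m from the base axis. Payload 3.1 kg.
Tool frame: the origin (TCP) lies midway between the tips of the shut fingers; the grasp point (between the pads) lies 19 mm behind it (bot.hold_point_z is the distance from the TCP to the grasp point, in m); z points along the fingers, y is the line along which they close (so a half turn about z gives the same grasp; the last joint's range is limited). The gripper opens to 87 mm and grips with 3 to 60 N. Pads are 19 mm wide; open, the fingers measure 117 mm over their backs; the gripper's body (75 mm by 190 mm) begins 51 mm behind the grasp point.
Start: joints at [54.116, 30.224, 82.088, -0, 67.689, -10.227], TCP at [0.271, 0.563, 0.223] pointing down, gripper open.
Joint ranges: [-176.69, 176.69], [-43.24, 126.21], [12.49, 139.97], [-82, 262], [0, 151.66], [-163.58, 163.58]. Speed limits (degrees/s): [159.86, 159.86, 180, 180, 180, 180].

### API

Orientations are given as a 3x3 rotation matrix whose columns are the frame's x, y, z axes.
In Python, from rig import read_state, optics, order, bot gives the robot as it stands.
- The arm moves only by the tool drive_tool, never from a script. Its argument "steps" is a list of rows, each a list of 7 numbers: the finger opening in mm, from 0 to 87, then the shift along the tool's x, y, z normalised to -1 to 1, where 1 is 0.12 m, then the turn, a rotation vector about the tool's x, y, z normalised to -1 to 1, where 1 is 1.5 rad. In form: [[jaw, tx, ty, tz, ax, ay, az], ...]. A call has 1 to 8 rows; each row is the pose to reach, as a shift and turn from the pose commanded when the call began, along the tool's axes at that moment; what a row does not reach only later rows make up. A row lasts 1/10 s, in which the tool goes at most 50 mm and 8.59 degrees, less where a joint would pass 70% of its speed; a pose out of reach is approached as far as the arm can. A call with a number of a shift or a turn outside -1 to 1 is refused whole. A call with a gripper value outside its range is refused whole. The fingers move at their own pace and stop on an object; the grip force is fixed at half the most. Time passes only in rows, so rows that repeat a pose let the fingers close. It gives the time, the measured TCP pose, the force, the opening and the grip force at its end, in the units of the state.
- read_state(): the state, without advancing time (a new reading comes with each control period).
- optics.capture(name): name is "side" or "top" or "wrist"; returns a dict with "color" (384x512x3 uint8, blue, green, red), "range_z" (384x512 float32, m along the optical axis (not along the pixel's ray), 0 where there is no reading), "fx", "fy", "cx", "cy" (pixels), "rvec" (rotation vector, rad) and "tvec" (3), from world to camera coordinates, as OpenCV has them. Camera axes: x right, y down, z forward; pixel columns grow to the right and rows downward; lengths in m; the calibration is good to about 2 mm. A picture is of the moment at which its call begins.
- order.hand_in(): hands the job in; it is judged then, once.
The state is a dict: "time_s": time; "joint_positions": joint angles; "qvel": joint speeds; "tau": joint torques, N m; "position": TCP position; "tcp_rot": TCP orientation; "force": force on the tool from outside, world axes, zero at the start; "moment": the same for the moment, N m; "opening": opening from 0.0 (shut) to 1.0 (fully open); "grasp_force": force on a finger pad.
Only numpy, scipy, OpenCV 4.12 (cv2) and the standard library are available. Lean on these libraries where they do the work, as an engineer would, in place of code of your own. Each camera call takes 0.05 s, during which the arm holds its last target. There are 200 camera calls.

## Working session

There is one attempt and no reset: what is moved stays moved. The work goes in short steps, Python scripts to look and compute and a tool call to move; the robot and the scene stay as the last step left them, time stands still between calls to the robot, and variables do not carry over. Pictures are saved under pics/ and viewed, at most 10 in all, crops included, and the job is handed in when it is done.

Besides the shell and the picture viewer there is one more tool, called after "Call:" as name(argument=value, ...) on one line, values as JSON. drive_tool: Moves the arm, as the interface text tells. Scaled input: -1 to 1 covers 0.12 m each way for a shift and 1.5 rad each way for a turn. Its arguments: {"type":"object","properties":{"steps":{"type":"array"}},"required":["steps"]}

```bash
mkdir -p pics; ls
cat > h.py <<'E'
import numpy as np, cv2
from rig import read_state, optics, order, bot
def cap(n):
    d=optics.capture(n); d['R']=cv2.Rodrigues(np.array(d['rvec'],float))[0]; d['t']=np.array(d['tvec'],float).ravel(); return d
def pts(d):
    z=d['range_z']; v,u=np.indices(z.shape)
    c=np.stack([(u-d['cx'])/d['fx']*z,(v-d['cy'])/d['fy']*z,z],-1)
    return (c-d['t'])@d['R']   # world
def plane(d,u,v,h):
    r=d['R'].T@np.array([(u-d['cx'])/d['fx'],(v-d['cy'])/d['fy'],1]); o=-d['R'].T@d['t']
    return o+r*(h-o[2])/r[2]
E
python3 - <<'E'
from h import *
a=cap('top');b=cap('side')
cv2.imwrite('pics/a.png',np.vstack([a['color'],b['color']])[:, :] if 0 else cv2.resize(np.hstack([a['color'],b['color']]),(800,300)))
cv2.imwrite('pics/top.png',a['color']);cv2.imwrite('pics/side.png',b['color'])
for d in (a,b): print(-d['R'].T@d['t'],d['R'][2],d['fx'])
s=read_state();print(s['time_s'],s['tcp_rot'],s['force'])
E
```

```text
pics
[ 0.46648368 -0.01756008  1.46152711] [ 6.35604532e-02 -8.28202312e-04 -9.97977646e-01] 410.47423644426266
[-0.08447547 -0.63370968  0.98016996] [ 0.50228295  0.50115882 -0.70466423] 450.74727622418175
0.1 [[-9.01398613e-01  4.32988809e-01 -1.11017910e-03]
 [ 4.32990113e-01  9.01397304e-01 -1.56895003e-03]
 [ 3.21374638e-04 -1.89494596e-03 -9.99998153e-01]] [ 0.49194073 -0.09450531 -0.28571394]
```

View pics/top.png

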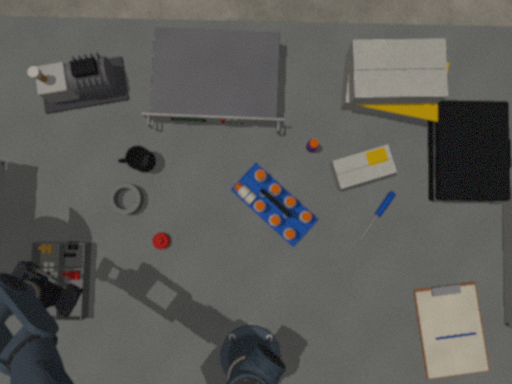

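View pics/side.png

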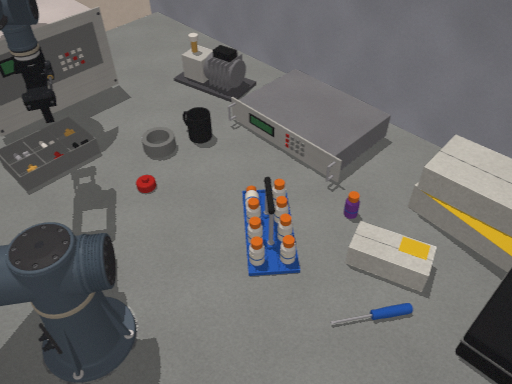

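The top view shows the carrier centred near (276,204), with the fallen bottle's cap at (238,188) and its body at (250,198). That is the lower-left lane, so place_a is the free place. The side view agrees.

```bash
cat > m.py <<'E'
from h import *
a=cap('top')
hsv=cv2.cvtColor(a['color'],cv2.COLOR_BGR2HSV)
m=cv2.inRange(hsv,(5,130,120),(20,255,255))
P=pts(a)
n,l,st,c=cv2.connectedComponentsWithStats(m)
C=[]
for i in range(1,n):
    if st[i,4]>15 and abs(c[i][0]-275)<50 and 160<c[i][1]<245:
        p=plane(a,*c[i],.086); C.append(p); print(c[i].round(1),st[i,4],p.round(4),'z',np.median(P[...,2][l==i]).round(3))
b=cv2.inRange(hsv,(105,150,60),(125,255,255)); b[:, :220]=0;b[:, 330:]=0; b[:160]=0
k=np.argwhere(b>0)
z=P[...,2][b>0]; print('blue z',np.percentile(z,[10,50,90]))
cnt=np.array([plane(a,u,v,.010)[:2] for v,u in k])
r=cv2.minAreaRect(cnt.astype(np.float32)*1000);print(r)
g=(a['color'].max(2)<60)&(P[...,2]>.12)&(P[...,2]<.16); g[:, :230]=0;g[:,320:]=0;g[:165]=0;g[240:]=0
q=P[g];print('handle',len(q),q.mean(0) if len(q) else 0)
if len(q):
    kk=np.argwhere(g); h=np.array([plane(a,u,v,.150)[:2] for v,u in kk]); print(cv2.minAreaRect(h.astype(np.float32)*1000))
E
python3 m.py
python3 - <<'E'
import cv2
t=cv2.imread('pics/top.png')[150:260,215:335];s=cv2.imread('pics/side.png')[165:285,225:325]
import numpy as np
cv2.imwrite('pics/c.png',np.hstack([cv2.resize(t,(400,480),interpolation=2),cv2.resize(s,(400,480),interpolation=2)]))
E
```

```text
[260.5 174.3] 56 [ 0.6237 -0.0237  0.086 ] z 0.085
[237.8 186.3] 24 [0.5814 0.052  0.086 ] z 0.038
[275.2 188.5] 57 [ 0.5767 -0.0741  0.086 ] z 0.086
[290.5 201.1] 58 [ 0.5351 -0.1261  0.086 ] z 0.085
[259.4 205.3] 55 [ 0.519  -0.0222  0.086 ] z 0.086
[306.4 216.1] 59 [ 0.486  -0.1801  0.086 ] z 0.085
[275.  219.8] 57 [ 0.4718 -0.0752  0.086 ] z 0.085
[289.9 233.5] 58 [ 0.427  -0.1256  0.086 ] z 0.086
blue z [-0.00012725  0.00435731  0.01097116]
((526.841552734375, -73.82064819335938), (297.212158203125, 129.1171112060547), 48.7472038269043)
handle 148 [ 0.52596541 -0.07552845  0.14924639]
((526.4459838867188, -74.2552719116211), (120.10783386230469, 14.77475357055664), 48.547218322753906)
```

View pics/c.png

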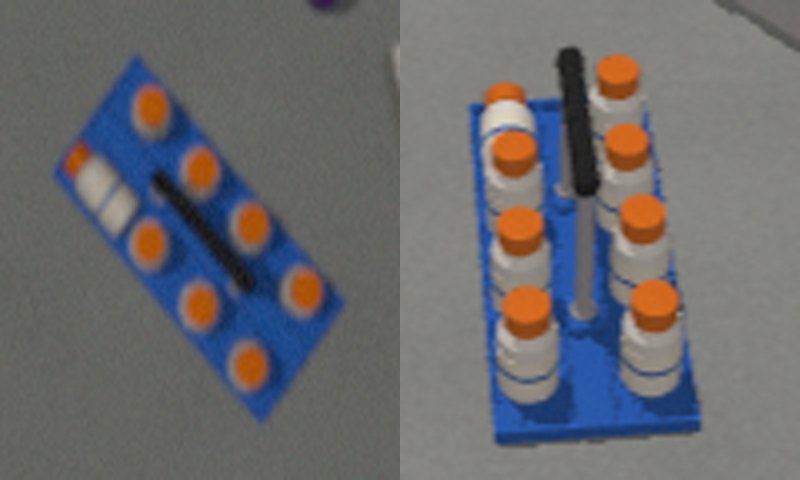

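The crop confirms the seven upright bottles and one lying at the +x end of the y=+40 lane, with its cap at about (238,187). The carrier centre is (0.527,-0.074) at a yaw of 48.6°, and the blue rim and handle fits agree on that.

```bash
cat >> h.py <<'E'
from scipy.spatial.transform import Rotation as Ro
C=np.array([.5266,-.0742,0]); yaw=np.radians(48.6)
ex=np.array([np.cos(yaw),np.sin(yaw),0]); ey=np.array([-ex[1],ex[0],0]); ez=np.array([0,0,1.])
B=np.c_[ex,ey,ez]
def loc(p): return (np.asarray(p)-C)@B
def wor(q): return C+B@np.asarray(q,float)
def tool(head,tilt):  # y_t=-left of heading; tilt deg: + = body leans to heading side (tool points back)
    h=np.radians(head);x=np.array([np.cos(h),np.sin(h),0]);y=np.array([-x[1],x[0],0]);a=np.radians(tilt)
    z=-np.sin(a)*x-np.cos(a)*ez; return np.c_[np.cross(-y,z),-y,z]
def plan(p,R,s=None):
    s=s or read_state(); R0=np.array(s['tcp_rot']);p0=np.array(s['position'])
    d=R0.T@(np.asarray(p)-p0)/.12; w=Ro.from_matrix(R0.T@R).as_rotvec()/1.5
    print('dist',np.linalg.norm(d*.12).round(3),'shift',d.round(3),'turn',w.round(3),'deg',np.degrees(np.linalg.norm(w*1.5)).round(1))
E
python3 - <<'E'
from h import *
print([x for x in dir(bot) if x[0]!='_'])
for n in('top','side'):
    d=cap(n);P=pts(d);L=loc(P.reshape(-1,3)).reshape(P.shape)
    m=(L[...,0]>.045)&(L[...,0]<.16)&(abs(L[...,1]-.04)<.035)&(L[...,2]>.018)&(L[...,2]<.06)&(d['color'].min(2)>90)
    hsv=cv2.cvtColor(d['color'],cv2.COLOR_BGR2HSV);o=cv2.inRange(hsv,(4,130,100),(20,255,255))>0
    mo=o&(L[...,0]>.09)&(L[...,0]<.17)&(abs(L[...,1]-.04)<.03)&(L[...,2]<.06)&(L[...,2]>.015)
    for k in(m,mo): print(n,k.sum(),L[k].mean(0).round(4),L[k].min(0).round(3),L[k].max(0).round(3))
print(wor([.125,.04,.15]))
plan(wor([.125,.04,.20]),tool(48.6,0))
E
```

```text
['PlanningError', 'hold_point_z']
top 192 [0.0946 0.0408 0.0396] [0.047 0.021 0.021] [0.127 0.059 0.059]
top 28 [0.1365 0.0405 0.037 ] [0.13  0.029 0.029] [0.143 0.052 0.044]
side 108 [0.1    0.0435 0.0401] [0.064 0.022 0.028] [0.146 0.06  0.049]
side 37 [0.1329 0.0405 0.0362] [0.12  0.026 0.028] [0.143 0.054 0.041]
[0.57925954 0.04601636 0.15      ]
dist 0.603 shift [-4.186 -2.769  0.186] turn [-1.00e-03  1.00e-03  1.23e+00] deg 105.7
```

Call:
drive_tool(steps=[[60,-1,-0.66,0,0,0,0],[60,-1,-0.66,0,0,0,0],[60,-1,-0.66,0,0,0,0],[60,-1,-0.66,0,0,0,0]])

```text
time_s: 0.65
position: [0.3467, 0.4359, 0.2224]
tcp_rot: [[-0.899, 0.438, -0.0], [0.438, 0.899, -0.003], [-0.001, -0.002, -1.0]]
force: [-0.2, 0.3, -0.4]
opening: 0.737
grasp_force: 0.0
```

Call:
drive_tool(steps=[[60,-1,-0.66,0,0,0,0],[60,-1,-0.66,0,0,0,0],[60,-1,-0.66,0,0,0,0],[60,-1,-0.66,0,0,0,0]])

```text
time_s: 1.05
position: [0.4211, 0.3135, 0.2227]
tcp_rot: [[-0.899, 0.438, 0.002], [0.438, 0.899, -0.001], [-0.002, -0.0, -1.0]]
force: [-0.2, 0.1, -0.4]
opening: 0.689
grasp_force: 0.0
```

Call:
drive_tool(steps=[[60,-1,-0.66,0,0,0,0],[60,-1,-0.66,0,0,0,0],[60,-1,-0.66,0,0,0,0],[60,-1,-0.66,0,0,0,0]])

```text
time_s: 1.45
position: [0.4957, 0.1905, 0.2228]
tcp_rot: [[-0.899, 0.438, 0.003], [0.438, 0.899, -0.001], [-0.003, 0.001, -1.0]]
force: [0.9, 0.2, -0.1]
opening: 0.69
grasp_force: 0.0
```

Call:
drive_tool(steps=[[60,-0.6,-0.4,0,0,0,0.8],[60,-0.6,-0.4,0,0,0,0.8],[60,-0.6,-0.4,0,0,0,0.8],[60,-0.6,-0.4,0,0,0,0.8],[60,-0.6,-0.4,0,0,0,0.8],[60,-0.6,-0.4,0,0,0,0.8],[60,-0.6,-0.4,0,0,0,0.8],[60,-0.6,-0.4,0,0,0,0.8]])

```text
time_s: 2.25
position: [0.5358, 0.1209, 0.2225]
tcp_rot: [[0.082, 0.997, -0.001], [0.997, -0.082, 0.001], [0.001, -0.001, -1.0]]
force: [-0.5, -0.0, -0.1]
opening: 0.685
grasp_force: 0.0
```

Run:
```python
from h import *
s=read_state();print(s['time_s'],s['position'],s['joint_positions'],s['force'])
a=np.radians(30)
g=np.array([.108,.04,.024]); tip=g+.007*np.array([-np.sin(a),0,-np.cos(a)])
print(tip); plan(wor(tip)+.1*(np.sin(a)*ex+np.cos(a)*ez),tool(48.6,30),s)
```

```text
2.25 [0.53578448 0.12093014 0.22246263] [1.02993241e+00 2.44054634e+01 9.30283858e+01 5.91610490e-02
 6.25974793e+01 5.69382185e+00] [-0.47811925 -0.04022705 -0.06987157]
[0.1045     0.04       0.01793782]
dist 0.144 shift [-0.396  0.56   0.982] turn [ 0.111 -0.337  0.417] deg 47.1
```

Call:
drive_tool(steps=[[60,-0.396,0.56,0.98,0.111,-0.337,0.417],[60,-0.396,0.56,0.98,0.111,-0.337,0.417],[60,-0.396,0.56,0.98,0.111,-0.337,0.417],[60,-0.396,0.56,0.98,0.111,-0.337,0.417],[60,-0.396,0.56,0.98,0.111,-0.337,0.417],[60,-0.396,0.56,0.98,0.111,-0.337,0.417],[60,-0.396,0.56,0.98,0.111,-0.337,0.417],[60,-0.396,0.56,0.98,0.111,-0.337,0.417]])

```text
time_s: 3.05
position: [0.5992, 0.0678, 0.1045]
tcp_rot: [[0.568, 0.755, -0.327], [0.654, -0.655, -0.377], [-0.499, -0.0, -0.866]]
force: [0.1, -1.2, 1.4]
opening: 0.691
grasp_force: 0.0
```

Run:
```python
from h import *
a=np.radians(30)
g=np.array([.108,.04,.024]); tip=g+.007*np.array([-np.sin(a),0,-np.cos(a)])
plan(wor(tip),tool(48.6,30)); print(loc(read_state()['position']))
d=cap('wrist');cv2.imwrite('pics/w1.png',d['color']);P=pts(d);L=loc(P.reshape(-1,3)).reshape(P.shape)
hsv=cv2.cvtColor(d['color'],cv2.COLOR_BGR2HSV);o=cv2.inRange(hsv,(4,130,100),(20,255,255))>0
mo=o&(L[...,0]>.09)&(L[...,0]<.17)&(abs(L[...,1]-.04)<.03)&(L[...,2]<.06)&(L[...,2]>.005)
print(mo.sum(), L[mo].mean(0).round(4),np.percentile(L[mo],[2,98],axis=0).round(4)) if mo.any() else 0
```

```text
dist 0.1 shift [-0.001 -0.008  0.833] turn [ 0.003 -0.     0.005] deg 0.5
[0.15457453 0.03943885 0.10446795]
1279 [0.1403 0.0416 0.0305] [[0.1285 0.028  0.0128]
 [0.1444 0.0553 0.0401]]
```

View pics/w1.png

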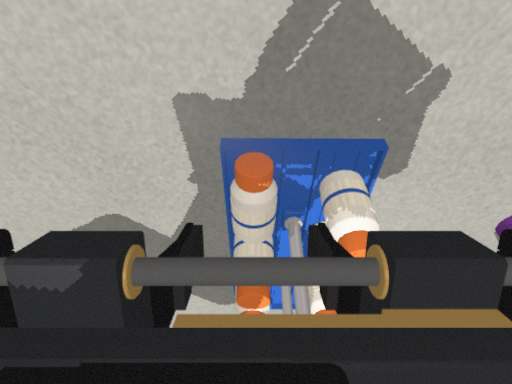

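The wrist view shows the fallen bottle centred between the fingers, with its cap at (254,170) and its body at (254,200), clear of the bottle at (350,210). I'll descend now.

Call:
drive_tool(steps=[[60,0,-0.01,0.3,0,0,0],[60,0,-0.01,0.55,0,0,0],[60,0,-0.01,0.7,0,0,0],[60,0,-0.01,0.82,0,0,0],[60,0,-0.01,0.82,0,0,0],[60,0,-0.01,0.82,0,0,0]])

```text
time_s: 3.7
position: [0.5667, 0.03, 0.0206]
tcp_rot: [[0.57, 0.754, -0.327], [0.653, -0.657, -0.377], [-0.499, 0.001, -0.867]]
force: [0.5, -0.3, -0.4]
opening: 0.688
grasp_force: 0.0
```

Call:
drive_tool(steps=[[30,0,0,0,0,0,0],[30,0,0,0,0,0,0],[30,0,0,0,0,0,0],[30,0,0,0,0,0,0],[30,0,0,0,0,0,0],[30,0,0,0,0,0,0]])

```text
time_s: 4.3
position: [0.5666, 0.0304, 0.0202]
tcp_rot: [[0.57, 0.754, -0.328], [0.653, -0.657, -0.377], [-0.499, 0.001, -0.866]]
force: [-0.7, 2.4, 2.9]
opening: 0.448
grasp_force: 30.0
```

Call:
drive_tool(steps=[[30,-0.12,0,-0.22,0,0,0],[30,-0.3,0,-0.52,0,0,0],[30,-0.55,0,-0.95,0,0,0],[30,-0.55,0,-0.95,0,0,0],[30,-0.55,0,-0.95,0,0,0]])

```text
time_s: 4.8
position: [0.5678, 0.0299, 0.1534]
tcp_rot: [[0.572, 0.754, -0.323], [0.653, -0.657, -0.377], [-0.496, 0.005, -0.868]]
force: [1.4, 0.1, -1.6]
opening: 0.45
grasp_force: 30.0
```

Run:
```python
from h import *
s=read_state();print(s['position'],s['opening'],s['force'])
plan([.58,.2,.18],tool(30,0),s)
plan([.58,.2,.18],tool(20,-30),s)
```

```text
[0.56784584 0.029867   0.15339953] 0.4504050731169317 [ 1.43013336  0.06283249 -1.60114922]
dist 0.173 shift [ 0.873 -0.854 -0.76 ] turn [0.061 0.343 0.214] deg 35.1
dist 0.173 shift [ 0.873 -0.854 -0.76 ] turn [0.003 0.679 0.352] deg 65.7
```

Call:
drive_tool(steps=[[30,0.87,-0.85,-0.76,0,0.1,0.05],[30,0.87,-0.85,-0.76,0,0.2,0.1],[30,0.87,-0.85,-0.76,0,0.679,0.352],[30,0.87,-0.85,-0.76,0,0.679,0.352],[30,0.87,-0.85,-0.76,0,0.679,0.352],[30,0.87,-0.85,-0.76,0,0.679,0.352],[30,0.87,-0.85,-0.76,0,0.679,0.352],[30,0.87,-0.85,-0.76,0,0.679,0.352]])

```text
time_s: 5.6
position: [0.5754, 0.1983, 0.1755]
tcp_rot: [[0.818, 0.339, 0.465], [0.295, -0.941, 0.166], [0.493, 0.001, -0.87]]
force: [0.9, 2.3, -0.4]
opening: 0.453
grasp_force: 30.0
```

Run:
```python
from h import *
plan([.58,.2,.12],tool(20,-60))
print(read_state()['joint_positions'])
```

```text
dist 0.056 shift [-0.192 -0.001  0.423] turn [ 0.002  0.354 -0.001] deg 30.4
[  4.77052413  25.84868728 110.49654028  26.41321525  16.5708818
  51.3758395 ]
```

Run:
```python
from h import *
plan([.53,.22,.15],tool(60,-60))
d=cap('top');P=pts(d);m=(P[...,0]>.3)&(P[...,0]<.75)&(P[...,1]>.08)&(P[...,1]<.40)&(P[...,2]>.012)&(P[...,2]<.06)
n,l,st,c=cv2.connectedComponentsWithStats(m.astype(np.uint8))
for i in range(1,n):
    if st[i,4]>20: print(st[i,4],P[l==i].min(0).round(3),P[l==i].max(0).round(3))
```

```text
dist 0.056 shift [-0.361 -0.298  0.039] turn [ 0.334  0.34  -0.335] deg 50.1
88 [0.633 0.351 0.013] [0.707 0.396 0.059]
78 [0.507 0.389 0.014] [0.567 0.4   0.052]
168 [0.366 0.309 0.015] [0.422 0.35  0.044]
```

Call:
drive_tool(steps=[[30,-0.36,-0.3,0.04,0.334,0.34,-0.335],[30,-0.36,-0.3,0.04,0.334,0.34,-0.335],[30,-0.36,-0.3,0.04,0.334,0.34,-0.335],[30,-0.36,-0.3,0.04,0.334,0.34,-0.335],[30,-0.36,-0.3,0.04,0.334,0.34,-0.335],[30,-0.36,-0.3,0.04,0.334,0.34,-0.335],[30,-0.36,-0.3,0.04,0.334,0.34,-0.335],[30,-0.36,-0.3,0.04,0.334,0.34,-0.335]])

```text
time_s: 6.45
position: [0.5321, 0.2228, 0.151]
tcp_rot: [[0.518, 0.723, 0.457], [0.455, -0.685, 0.569], [0.724, -0.087, -0.684]]
force: [-0.8, 0.4, -0.7]
opening: 0.446
grasp_force: 30.0
```

Run:
```python
from h import *
s=read_state();print(s['joint_positions'],s['opening'])
plan([.53,.22,.07],tool(60,-60),s)
p=np.array(s['position'])
d=cap('side');P=pts(d);hsv=cv2.cvtColor(d['color'],cv2.COLOR_BGR2HSV);o=cv2.inRange(hsv,(4,130,100),(20,255,255))>0
m=(np.linalg.norm(P-p,axis=2)<.1)&((o)|(d['color'].min(2)>110))
print(p,P[m].min(0),P[m].max(0),P[m&o].mean(0),P[m&~o].mean(0))
c=np.argwhere(m).mean(0).astype(int);print(c)
x=d['color'][max(0,c[0]-60):c[0]+60,max(0,c[1]-80):c[1]+80];cv2.imwrite('pics/s2.png',cv2.resize(x,None,fx=4,fy=4))
```

```text
[ -9.17160333  33.54497161 122.48806293  94.6047446   39.53007802
 -49.44782889] 0.44611275331652916
dist 0.081 shift [-0.509  0.062  0.441] turn [ 0.091  0.148 -0.14 ] deg 19.2
[0.53206008 0.22283668 0.1510477 ] [0.50002004 0.19313156 0.113044  ] [0.53098859 0.22150039 0.13839287] [nan nan nan] [0.51103925 0.20351641 0.12508675]
[153 195]<stdin>:7: RuntimeWarning: Mean of empty slice.
  ret = um.true_divide(
```

View pics/s2.png

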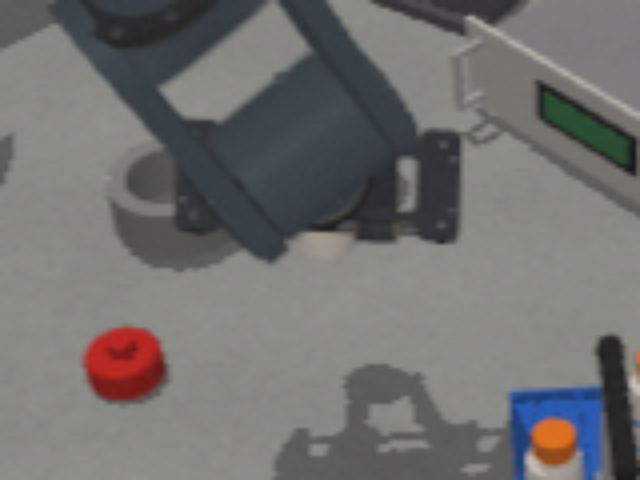

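The held bottle's foot shows at (325,243), and the area around it is free. I'll finish the turn, then lower.

Call:
drive_tool(steps=[[30,-0.3,0.03,0.25,0.091,0.148,-0.14],[30,-0.3,0.03,0.25,0.091,0.148,-0.14],[30,-0.3,0.03,0.25,0.091,0.148,-0.14],[30,-0.3,0.03,0.25,0.091,0.148,-0.14],[30,-0.3,0.03,0.25,0.091,0.148,-0.14]])

```text
time_s: 7.0
position: [0.5299, 0.2201, 0.1036]
tcp_rot: [[0.259, 0.862, 0.435], [0.433, -0.506, 0.746], [0.864, -0.005, -0.504]]
force: [-0.7, 0.6, -0.3]
opening: 0.452
grasp_force: 30.0
```

Run:
```python
from h import *
s=read_state();print(s['joint_positions'],s['opening'],s['force'])
p=s['position'];plan([p[0],p[1],.045],tool(60,-60),s)
```

```text
[-17.35845954  48.87616967 123.56889519  98.40373108  58.3173697
 -80.99542567] 0.45181194393485946 [-0.69918777  0.61478427 -0.26105507]
dist 0.059 shift [-0.421  0.003  0.246] turn [ 0.002  0.003 -0.005] deg 0.6
```

Call:
drive_tool(steps=[[30,-0.15,0,0.085,0,0,0],[30,-0.3,0,0.175,0,0,0],[30,-0.4,0,0.235,0,0,0],[30,-0.425,0,0.248,0,0,0],[30,-0.435,0,0.253,0,0,0],[30,-0.435,0,0.253,0,0,0]])

```text
time_s: 7.6
position: [0.5302, 0.2206, 0.0454]
tcp_rot: [[0.253, 0.863, 0.437], [0.434, -0.504, 0.747], [0.865, 0.001, -0.502]]
force: [0.1, 0.2, -0.6]
opening: 0.449
grasp_force: 30.0
```

Call:
drive_tool(steps=[[30,-0.007,0,0.004,0,0,0],[30,-0.014,0,0.008,0,0,0],[30,-0.014,0,0.008,0,0,0]])

```text
time_s: 7.9
position: [0.5305, 0.2199, 0.0427]
tcp_rot: [[0.253, 0.863, 0.437], [0.434, -0.505, 0.746], [0.865, 0.001, -0.502]]
force: [-0.8, -0.0, 0.1]
opening: 0.449
grasp_force: 30.0
```

Call:
drive_tool(steps=[[30,-0.007,0,0.004,0,0,0],[30,-0.011,0,0.006,0,0,0],[30,-0.011,0,0.006,0,0,0]])

```text
time_s: 8.2
position: [0.5304, 0.2199, 0.0413]
tcp_rot: [[0.253, 0.863, 0.438], [0.432, -0.506, 0.747], [0.865, 0.0, -0.501]]
force: [-0.4, -0.2, 2.5]
opening: 0.45
grasp_force: 30.0
```

Call:
drive_tool(steps=[[30,-0.007,0,0.004,0,0,0],[30,-0.007,0,0.004,0,0,0]])

```text
time_s: 8.4
position: [0.5305, 0.2201, 0.0412]
tcp_rot: [[0.252, 0.863, 0.438], [0.431, -0.506, 0.747], [0.866, 0.0, -0.499]]
force: [-1.8, -3.0, 6.8]
opening: 0.451
grasp_force: 30.0
```

The foot is on the bench. I'll release the bottle and back off along the tool axis.

Call:
drive_tool(steps=[[44,0,0,0,0,0,0],[50,0,0,0,0,0,0],[60,0,0,0,0,0,0],[66,0,0,0,0,0,0],[66,0,0,0,0,0,0]])

```text
time_s: 8.9
position: [0.5303, 0.2199, 0.0398]
tcp_rot: [[0.254, 0.863, 0.437], [0.434, -0.505, 0.746], [0.865, 0.0, -0.502]]
force: [-0.5, 0.2, -0.4]
opening: 0.727
grasp_force: 0.0
```

Call:
drive_tool(steps=[[66,0,0,-0.15,0,0,0],[66,0,0,-0.4,0,0,0],[66,0,0,-0.7,0,0,0],[66,0,0,-0.9,0,0,0],[66,0,0,-0.9,0,0,0]])

```text
time_s: 9.4
position: [0.4834, 0.1372, 0.0951]
tcp_rot: [[0.255, 0.861, 0.441], [0.433, -0.509, 0.744], [0.865, 0.001, -0.502]]
force: [0.5, -0.0, -0.2]
opening: 0.757
grasp_force: 0.0
```

```bash
cat > f.py <<'E'
from h import *
s=read_state();print(s['time_s'],s['position'],s['joint_positions'],s['force'])
for n in('side','top'):
    d=cap(n);P=pts(d);hsv=cv2.cvtColor(d['color'],cv2.COLOR_BGR2HSV);o=cv2.inRange(hsv,(4,130,100),(20,255,255))>0
    m=(abs(P[...,0]-.53)<.12)&(abs(P[...,1]-.22)<.09)&(P[...,2]<.1)&o
    if m.sum()>8: print(n,m.sum(),P[m].mean(0),P[m].min(0),P[m].max(0))
    if n=='side': cv2.imwrite('pics/s3.png',cv2.resize(d['color'][90:270,80:320],None,fx=3,fy=3))
plan([.5305,.22,.20],tool(48.6,0),s)
E
python3 f.py
```

```text
9.4 [0.48342079 0.13717629 0.09508371] [-32.42948299  51.67183573 128.97985365  88.58835508  59.83760426
 -90.83940873] [ 0.4738606  -0.03279025 -0.18890172]
top 67 [0.52879059 0.21571462 0.07834693] [0.51557746 0.20117978 0.06956238] [0.54284591 0.22971216 0.08549187]
dist 0.142 shift [ 1.155 -0.012  0.247] turn [-0.065 -0.694  0.115] deg 60.7
```

View pics/s3.png

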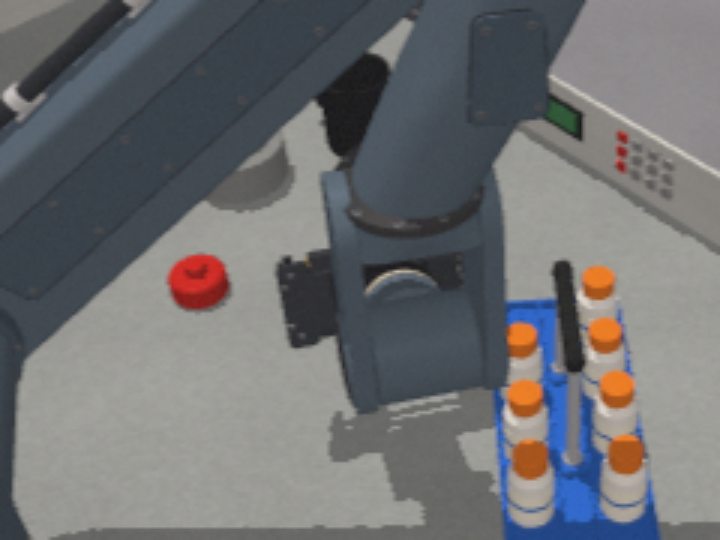

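The side view shows the seven bottles still standing in the carrier. The arm hides the fallen bottle there, but in the top view its cap is upright at (0.529,0.216), with the top at z≈0.08.

Call:
drive_tool(steps=[[66,0.65,0,-0.37,0,-0.1,0],[66,0.65,0,-0.37,0,-0.2,0],[66,0.65,0,-0.37,-0.065,-0.69,0.115],[66,0.65,0,-0.37,-0.065,-0.69,0.115],[66,0.65,0,-0.37,-0.065,-0.69,0.115],[66,0.65,0,-0.37,-0.065,-0.69,0.115],[66,0.65,0,-0.37,-0.065,-0.69,0.115],[66,0.65,0,-0.37,-0.065,-0.69,0.115]])

```text
time_s: 10.3
position: [0.4809, 0.143, 0.1825]
tcp_rot: [[0.57, 0.81, 0.141], [0.758, -0.584, 0.291], [0.318, -0.059, -0.946]]
force: [0.0, -0.0, -0.9]
opening: 0.758
grasp_force: 0.0
```

```bash
cat > f.py <<'E'
from h import *
s=read_state();print(s['time_s'],s['position'],s['joint_positions'],s['force'])
d=cap('top');hsv=cv2.cvtColor(d['color'],cv2.COLOR_BGR2HSV);o=cv2.inRange(hsv,(4,130,100),(20,255,255))
P=pts(d);m=((abs(P[...,0]-.53)<.12)&(abs(P[...,1]-.22)<.09)&(P[...,2]<.1)&(o>0))
v,u=np.argwhere(m).mean(0);b=plane(d,u,v,.079);b[2]=0;print(m.sum(),'bottle',b)
for z in(.15,.032): plan(b-.003*ex+[0,0,z],tool(48.6,15),s)
E
python3 f.py
```

```text
10.3 [0.48086095 0.14299624 0.18253981] [ -7.53036322  21.58225298 111.08987909  26.09278292  44.26924468
  10.46668451] [ 0.02747147 -0.01304925 -0.87052062]
67 bottle [0.52876142 0.21560754 0.        ]
dist 0.09 shift [ 0.576 -0.017  0.481] turn [-0.042 -0.388  0.065] deg 34.0
dist 0.172 shift [0.263 0.041 1.412] turn [-0.042 -0.388  0.065] deg 34.0
```

Call:
drive_tool(steps=[[66,0.576,-0.017,0.48,-0.042,-0.388,0.065],[66,0.576,-0.017,0.48,-0.042,-0.388,0.065],[66,0.576,-0.017,0.48,-0.042,-0.388,0.065],[66,0.576,-0.017,0.48,-0.042,-0.388,0.065],[66,0.576,-0.017,0.48,-0.042,-0.388,0.065],[66,0.576,-0.017,0.48,-0.042,-0.388,0.065]])

```text
time_s: 10.95
position: [0.5271, 0.2156, 0.1478]
tcp_rot: [[0.635, 0.753, -0.171], [0.729, -0.657, -0.189], [-0.255, -0.005, -0.967]]
force: [-0.1, -0.3, 0.1]
opening: 0.759
grasp_force: 0.0
```

Run:
```python
from h import *
s=read_state();print(s['position'],s['joint_positions'])
b=np.array([.5288,.2163,0])
plan(b-.003*ex+[0,0,.032],tool(48.6,15),s)
```

```text
[0.52711158 0.21559589 0.14777875] [15.28325764 37.09738888 84.01492396 -8.32475513 71.62388366 59.86430564]
dist 0.116 shift [0.235 0.011 0.936] turn [-0.002 -0.002  0.004] deg 0.5
```

Call:
drive_tool(steps=[[66,0.08,0.01,0.32,0,0,0],[66,0.16,0.01,0.65,0,0,0],[66,0.21,0.01,0.85,0,0,0],[66,0.235,0.01,0.935,0,0,0],[66,0.235,0.01,0.935,0,0,0],[66,0.235,0.01,0.935,0,0,0]])

```text
time_s: 11.55
position: [0.5278, 0.2099, 0.0354]
tcp_rot: [[0.641, 0.749, -0.168], [0.724, -0.663, -0.189], [-0.253, -0.001, -0.967]]
force: [0.1, -0.7, 0.6]
opening: 0.757
grasp_force: 0.0
```

Call:
drive_tool(steps=[[30,0,0,0,0,0,0],[30,0,0,0,0,0,0],[30,0,0,0,0,0,0],[30,0,0,0,0,0,0],[30,0,0,0,0,0,0],[30,0,0,0,0,0,0],[30,0,0,0,0,0,0]])

```text
time_s: 12.25
position: [0.5275, 0.2101, 0.0351]
tcp_rot: [[0.641, 0.749, -0.169], [0.724, -0.663, -0.191], [-0.255, -0.0, -0.967]]
force: [-0.8, 1.0, 4.9]
opening: 0.451
grasp_force: 30.0
```

Run:
```python
from h import *
s=read_state();print(s['position'],s['opening'])
p=np.array(s['position'])
plan(p+[0,0,.118],tool(48.6,15),s)
t=wor([.105,.0405,0])-.003*ex
print(t)
plan([t[0],t[1],p[2]+.118],tool(48.6,15),s)
```

```text
[0.52745951 0.21007455 0.03512625] 0.4505484341708101
dist 0.118 shift [-0.251 -0.    -0.951] turn [-0.001 -0.003 -0.001] deg 0.3
[0.56367431 0.02909446 0.        ]
dist 0.219 shift [-1.149  1.225 -0.714] turn [-0.001 -0.003 -0.001] deg 0.3
```

Call:
drive_tool(steps=[[30,-0.05,0,-0.2,0,0,0],[30,-0.15,0,-0.57,0,0,0],[30,-0.25,0,-0.95,0,0,0],[30,-0.25,0,-0.95,0,0,0]])

```text
time_s: 12.65
position: [0.532, 0.211, 0.1583]
tcp_rot: [[0.644, 0.749, -0.156], [0.725, -0.662, -0.188], [-0.244, 0.008, -0.97]]
force: [2.1, 0.4, 0.2]
opening: 0.45
grasp_force: 30.0
```

Call:
drive_tool(steps=[[30,-0.25,0.35,0.06,0,0,0],[30,-0.5,0.7,0.13,0,0,0],[30,-0.7,0.97,0.19,0,0,0],[30,-0.7,0.97,0.19,0,0,0],[30,-0.7,0.97,0.19,0,0,0]])

```text
time_s: 13.15
position: [0.5567, 0.0666, 0.1509]
tcp_rot: [[0.643, 0.747, -0.171], [0.722, -0.665, -0.19], [-0.255, -0.002, -0.967]]
force: [-0.4, 0.2, -1.2]
opening: 0.452
grasp_force: 30.0
```

Run:
```python
from h import *
s=read_state();print(s['position'],s['opening'],s['joint_positions'])
for z in (.12,.044):plan(wor([.0995,.0405,z]),tool(48.6,15),s)
```

```text
[0.55665131 0.06657509 0.15090757] 0.45208011066538306 [  1.2668106   35.56546468  86.84522773 -11.53625722  68.27013521
  48.22745899]
dist 0.05 shift [-0.142  0.252  0.304] turn [-0.002 -0.002 -0.003] deg 0.4
dist 0.114 shift [0.019 0.253 0.916] turn [-0.002 -0.002 -0.003] deg 0.4
```

Call:
drive_tool(steps=[[30,-0.1,0.15,0.05,0,0,0],[30,-0.142,0.252,0.304,0,0,0],[30,-0.142,0.252,0.304,0,0,0],[30,-0.142,0.252,0.304,0,0,0]])

```text
time_s: 13.55
position: [0.5615, 0.0297, 0.1202]
tcp_rot: [[0.64, 0.749, -0.172], [0.725, -0.662, -0.19], [-0.256, -0.003, -0.967]]
force: [-1.0, 0.8, -0.2]
opening: 0.449
grasp_force: 30.0
```

Run:
```python
from h import *
s=read_state();print(loc(s['position']),s['opening'])
plan(wor([.0995,.0405,.044]),tool(48.6,15),s)
d=cap('top');hsv=cv2.cvtColor(d['color'],cv2.COLOR_BGR2HSV);o=cv2.inRange(hsv,(4,130,100),(20,255,255))
n,l,st,c=cv2.connectedComponentsWithStats(o);P=pts(d)
for i in range(1,n):
    if st[i,4]>8:
        z=np.median(P[...,2][l==i]);print(st[i,4],z.round(3),loc(plane(d,*c[i],z)).round(4))
```

```text
[0.10101873 0.0424877  0.12019905] 0.44882116530967386
dist 0.076 shift [0.15  0.018 0.617] turn [-0.002 -0.002 -0.   ] deg 0.2
65 0.079 [ 0.0414 -0.2421  0.079 ]
15 0.084 [ 0.0954 -0.0377  0.0837]
51 0.085 [ 0.0339 -0.0374  0.085 ]
58 0.084 [-0.0333 -0.0409  0.0845]
59 0.086 [0.0349 0.0398 0.0857]
59 0.085 [-0.1064 -0.0396  0.0855]
52 0.085 [-0.0362  0.041   0.0853]
53 0.085 [-0.1039  0.0415  0.0852]
73 0.019 [0.4852 0.6539 0.0188]
19 0.004 [-0.5817 -0.1289  0.0041]
93 0.018 [0.2986 0.7289 0.0177]
```

Call:
drive_tool(steps=[[30,0.05,0.01,0.2,0,0,0],[30,0.1,0.018,0.4,0,0,0],[30,0.13,0.018,0.52,0,0,0],[30,0.13,0.018,0.52,0,0,0],[30,0.13,0.018,0.52,0,0,0]])

```text
time_s: 14.1
position: [0.564, 0.0268, 0.0571]
tcp_rot: [[0.64, 0.749, -0.168], [0.725, -0.662, -0.191], [-0.255, 0.0, -0.967]]
force: [-1.1, 0.5, 0.2]
opening: 0.45
grasp_force: 30.0
```

Run:
```python
from h import *
s=read_state();print(loc(s['position']),s['opening'],s['force'])
plan(wor([.0995,.0405,.0415]),tool(48.6,15),s)
```

```text
[0.10048243 0.03879207 0.05714356] 0.4503157541859554 [-1.06326997  0.4622681   0.21746031]
dist 0.016 shift [ 0.025 -0.014  0.128] turn [-0.    -0.003 -0.001] deg 0.3
```

Call:
drive_tool(steps=[[30,0.01,-0.014,0.05,0,0,0],[30,0.02,-0.014,0.09,0,0,0],[30,0.024,-0.014,0.11,0,0,0],[30,0.025,-0.014,0.118,0,0,0],[30,0.025,-0.014,0.118,0,0,0]])

```text
time_s: 14.6
position: [0.5618, 0.0267, 0.0421]
tcp_rot: [[0.641, 0.749, -0.169], [0.724, -0.663, -0.191], [-0.255, -0.0, -0.967]]
force: [0.6, -0.9, -0.8]
opening: 0.448
grasp_force: 30.0
```

Call:
drive_tool(steps=[[30,0.002,0,0.008,0,0,0],[30,0.002,0,0.008,0,0,0]])

```text
time_s: 14.8
position: [0.562, 0.0267, 0.0412]
tcp_rot: [[0.641, 0.749, -0.169], [0.724, -0.663, -0.191], [-0.255, -0.0, -0.967]]
force: [-0.5, 0.1, -0.3]
opening: 0.448
grasp_force: 30.0
```

Call:
drive_tool(steps=[[30,0.002,0,0.008,0,0,0],[30,0.002,0,0.008,0,0,0]])

```text
time_s: 15.0
position: [0.562, 0.0267, 0.0411]
tcp_rot: [[0.641, 0.749, -0.169], [0.724, -0.663, -0.191], [-0.255, 0.0, -0.967]]
force: [-0.1, 1.1, 5.0]
opening: 0.45
grasp_force: 30.0
```

Contact came at the predicted height. I'll release and retreat along the tool axis.

Call:
drive_tool(steps=[[43,0,0,0,0,0,0],[48,0,0,0,0,0,0],[54,0,0,0,0,0,0],[54,0,0,0,0,0,0]])

```text
time_s: 15.4
position: [0.5617, 0.0268, 0.0399]
tcp_rot: [[0.641, 0.749, -0.17], [0.724, -0.663, -0.191], [-0.255, -0.001, -0.967]]
force: [-0.7, 0.1, -0.2]
opening: 0.595
grasp_force: 0.0
```

Call:
drive_tool(steps=[[54,0,0,-0.15,0,0,0],[54,0,0,-0.35,0,0,0],[54,0,0,-0.65,0,0,0],[54,0,0,-1,0,0,0],[54,0,0,-1,0,0,0]])

```text
time_s: 15.9
position: [0.5871, 0.0504, 0.1616]
tcp_rot: [[0.643, 0.75, -0.156], [0.725, -0.662, -0.191], [-0.247, 0.009, -0.969]]
force: [0.6, 1.0, 0.7]
opening: 0.622
grasp_force: 0.0
```

Call:
drive_tool(steps=[[54,0,0,-0.4,0,0,0],[54,0,0,-0.8,0,0,0],[54,0,0,-0.8,0,0,0]])

```text
time_s: 16.2
position: [0.6031, 0.0688, 0.2552]
tcp_rot: [[0.644, 0.749, -0.155], [0.725, -0.662, -0.191], [-0.245, 0.01, -0.969]]
force: [0.1, -0.3, 0.9]
opening: 0.622
grasp_force: 0.0
```

```bash
cat > v.py <<'E'
from h import *
import sys
s=read_state();print(s['time_s'],loc(s['position']),s['opening'],s['force'],s['joint_positions'])
d=cap('top');hsv=cv2.cvtColor(d['color'],cv2.COLOR_BGR2HSV);o=cv2.inRange(hsv,(4,130,100),(20,255,255))
n,l,st,c=cv2.connectedComponentsWithStats(o);P=pts(d)
for i in range(1,n):
    z=np.median(P[...,2][l==i]); q=loc(plane(d,*c[i],z))
    if st[i,4]>8 and abs(q[0])<.2 and abs(q[1])<.3: print(st[i,4],q.round(4))
e=cap('side')
cv2.imwrite(sys.argv[1],np.hstack([cv2.resize(d['color'][130:270,200:350],(400,373)),cv2.resize(e['color'][120:300,180:373],(400,373))]))
if len(sys.argv)>2:
  for z in (.25,.128): plan(C+[0,0,z],tool(48.6,0),s)
E
python3 v.py pics/v1.png 1
```

```text
16.2 [0.15789316 0.03721281 0.2551872 ] 0.621517104011136 [ 0.09839065 -0.28119657  0.94832364] [  1.41250892  31.93722117  74.77313058 -10.8495886   82.77484546
  45.20092113]
65 [ 0.0414 -0.2424  0.0778]
51 [ 0.1028 -0.0388  0.0852]
53 [ 0.0344 -0.037   0.0851]
51 [0.1035 0.04   0.086 ]
62 [-0.0325 -0.0404  0.0856]
55 [0.0349 0.0403 0.0848]
59 [-0.1064 -0.0397  0.085 ]
51 [-0.0364  0.041   0.0853]
61 [-0.1042  0.0407  0.0855]
dist 0.162 shift [-1.264  0.311  0.368] turn [ 0.007  0.165 -0.001] deg 14.2
dist 0.206 shift [-1.014  0.3    1.353] turn [ 0.007  0.165 -0.001] deg 14.2
```

View pics/v1.png

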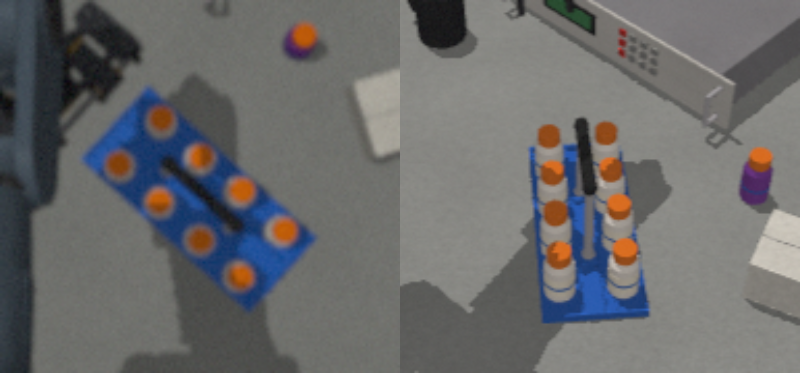

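All eight caps stand at z≈0.086, and the righted one is at carrier (0.1035, 0.040). In the picture the free place is filled at (120,165), and the other seven bottles stand. Next is the handle.

Call:
drive_tool(steps=[[54,-0.4,0.1,0.1,0,0.08,0],[54,-0.8,0.25,0.2,0.007,0.165,0],[54,-0.95,0.31,0.28,0.007,0.165,0],[54,-0.95,0.31,0.28,0.007,0.165,0],[54,-0.95,0.31,0.28,0.007,0.165,0]])

```text
time_s: 16.8
position: [0.5461, -0.0459, 0.2438]
tcp_rot: [[0.665, 0.746, -0.019], [0.746, -0.666, 0.001], [-0.012, -0.015, -1.0]]
force: [0.1, 1.2, 1.0]
opening: 0.619
grasp_force: 0.0
```

Run:
```python
from h import *
s=read_state();print(loc(s['position']))
plan(C+[0,0,.20],tool(48.6,0),s)
```

```text
[0.03413606 0.00405495 0.24380314]
dist 0.056 shift [-0.28   0.041  0.368] turn [-0.01   0.008 -0.004] deg 1.1
```

Call:
drive_tool(steps=[[54,-0.28,0.04,0.37,-0.01,0.008,-0.004],[54,-0.28,0.04,0.37,-0.01,0.008,-0.004],[54,-0.28,0.04,0.37,-0.01,0.008,-0.004],[54,-0.28,0.04,0.37,-0.01,0.008,-0.004]])

```text
time_s: 17.2
position: [0.5296, -0.073, 0.2019]
tcp_rot: [[0.658, 0.753, 0.006], [0.753, -0.658, -0.001], [0.003, 0.005, -1.0]]
force: [-0.6, -0.7, -0.2]
opening: 0.62
grasp_force: 0.0
```

Run:
```python
from h import *
s=read_state();print(loc(s['position']))
plan(C+[0,0,.122],tool(48.6,0),s)
d=cap('top');P=pts(d)
L=loc(P.reshape(-1,3)).reshape(P.shape)
m=(d['color'].max(2)<70)&(L[...,2]>.13)&(L[...,2]<.16)&(abs(L[...,1])<.02)&(abs(L[...,0])<.08)
print(m.sum(),L[m].min(0),L[m].max(0))
```

```text
[ 0.00291409 -0.00148961  0.20185129]
dist 0.08 shift [-0.026 -0.016  0.665] turn [ 0.004 -0.002  0.003] deg 0.4
16 [-0.06262946 -0.00622162  0.14124507] [0.05266305 0.00736597 0.15393008]
```

Call:
drive_tool(steps=[[54,-0.02,-0.01,0.25,0,0,0],[54,-0.02,-0.015,0.5,0,0,0],[54,-0.025,-0.015,0.66,0,0,0],[54,-0.025,-0.015,0.66,0,0,0],[54,-0.025,-0.015,0.66,0,0,0]])

```text
time_s: 17.75
position: [0.5265, -0.0749, 0.1231]
tcp_rot: [[0.659, 0.752, 0.006], [0.753, -0.659, -0.002], [0.003, 0.006, -1.0]]
force: [0.6, -1.1, 0.1]
opening: 0.621
grasp_force: 0.0
```

Run:
```python
from h import *
s=read_state();print(loc(s['position']),s['force'])
plan(C+[0,0,.122],tool(48.6,0),s)
```

```text
[-0.00053613 -0.00040077  0.12311913] [ 0.5912782  -1.11458086  0.08565193]
dist 0.001 shift [ 0.004 -0.003  0.009] turn [ 0.004 -0.002  0.002] deg 0.4
```

Centred. I'll close gradually, then lift slowly.

Call:
drive_tool(steps=[[40,0,0,0,0.003,-0.002,0.002],[28,0,0,0,0.003,-0.002,0.002],[20,0,0,0,0.003,-0.002,0.002],[16,0,0,0,0.003,-0.002,0.002],[8,0,0,0,0.003,-0.002,0.002],[5,0,0,0,0.003,-0.002,0.002],[5,0,0,0,0.003,-0.002,0.002],[5,0,0,0,0.003,-0.002,0.002]])

```text
time_s: 18.55
position: [0.5252, -0.0753, 0.1224]
tcp_rot: [[0.661, 0.75, -0.001], [0.75, -0.661, -0.001], [-0.001, 0.0, -1.0]]
force: [0.1, -1.5, 2.5]
opening: 0.179
grasp_force: 30.0
```

Call:
drive_tool(steps=[[5,0,0,-0.01,0,0,0],[5,0,0,-0.025,0,0,0],[5,0,0,-0.045,0,0,0],[5,0,0,-0.07,0,0,0],[5,0,0,-0.1,0,0,0],[5,0,0,-0.12,0,0,0],[5,0,0,-0.13,0,0,0],[5,0,0,-0.13,0,0,0]])

```text
time_s: 19.35
position: [0.5253, -0.0752, 0.1382]
tcp_rot: [[0.662, 0.75, -0.001], [0.75, -0.662, -0.001], [-0.001, 0.0, -1.0]]
force: [-1.2, 0.1, -8.1]
opening: 0.179
grasp_force: 30.0
```

```bash
python3 v.py pics/v2.png
```

```text
19.35 [-0.00163554  0.00034765  0.13816564] 0.17864721393887736 [-1.23246212  0.09280915 -8.09766928] [-2.01837615e+01  2.99516643e+01  1.00265727e+02 -8.55586918e-02
  4.97923803e+01  2.12914941e+01]
64 [ 0.0416 -0.2422  0.0787]
58 [ 0.1019 -0.0392  0.1008]
60 [0.1037 0.0399 0.1009]
55 [-0.1055 -0.0385  0.1013]
11 [-0.0448  0.0455  0.1012]
```

View pics/v2.png

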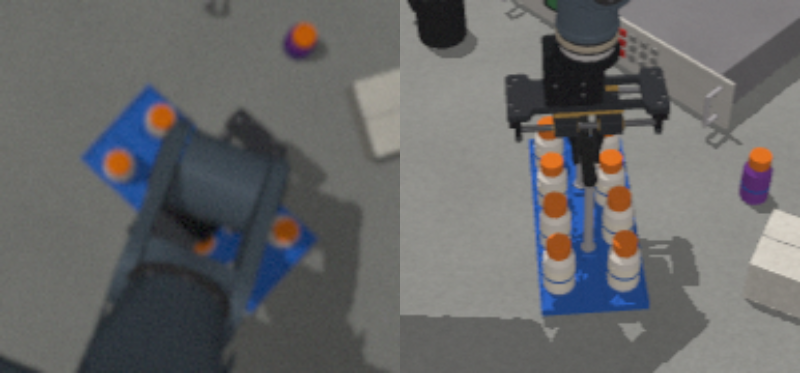

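The carrier hangs level about 15 mm up, and all visible caps are at 0.101. The rest of the lift takes it to about 11 cm.

Call:
drive_tool(steps=[[5,0,0,-0.02,0,0,0],[5,0,0,-0.06,0,0,0],[5,0,0,-0.12,0,0,0],[5,0,0,-0.19,0,0,0],[5,0,0,-0.26,0,0,0],[5,0,0,-0.33,0,0,0],[5,0,0,-0.4,0,0,0],[5,0,0,-0.46,0,0,0]])

```text
time_s: 20.25
position: [0.5253, -0.0751, 0.194]
tcp_rot: [[0.662, 0.75, -0.0], [0.75, -0.662, -0.001], [-0.001, 0.0, -1.0]]
force: [-0.1, -0.6, -7.4]
opening: 0.184
grasp_force: 30.0
```

Call:
drive_tool(steps=[[5,0,0,-0.06,0,0,0],[5,0,0,-0.13,0,0,0],[5,0,0,-0.2,0,0,0],[5,0,0,-0.26,0,0,0],[5,0,0,-0.3,0,0,0],[5,0,0,-0.33,0,0,0],[5,0,0,-0.34,0,0,0],[5,0,0,-0.34,0,0,0]])

```text
time_s: 21.05
position: [0.5252, -0.0751, 0.2339]
tcp_rot: [[0.662, 0.75, -0.001], [0.75, -0.662, -0.001], [-0.001, -0.0, -1.0]]
force: [-0.8, 0.1, -7.8]
opening: 0.177
grasp_force: 30.0
```

Call:
drive_tool(steps=[[5,0,0,0,0,0,0],[5,0,0,0,0,0,0],[5,0,0,0,0,0,0],[5,0,0,0,0,0,0],[5,0,0,0,0,0,0]])

```text
time_s: 21.55
position: [0.5252, -0.0751, 0.2338]
tcp_rot: [[0.662, 0.75, -0.001], [0.75, -0.662, -0.001], [-0.001, -0.0, -1.0]]
force: [-0.4, -0.5, -8.3]
opening: 0.179
grasp_force: 30.0
```

```bash
python3 v.py pics/v3.png; python3 -c "
from h import *
print(read_state()['qvel'])"
```

```text
21.55 [-0.00155404  0.00045619  0.23377879] 0.17862456807736327 [-0.44734636 -0.4800469  -8.27563817] [-2.01715045e+01  2.21756095e+01  9.48193849e+01 -7.24044509e-02
  6.30557827e+01  2.12808943e+01]
65 [ 0.0414 -0.2423  0.078 ]
69 [ 0.1024 -0.039   0.1965]
67 [0.1033 0.0404 0.1964]
65 [-0.1057 -0.0387  0.1973]
13 [-0.0445  0.0459  0.1984]
[-0.08855287 -0.12100283 -0.00458384 -0.02734452  0.03519105 -0.00917254]
```

View pics/v3.png

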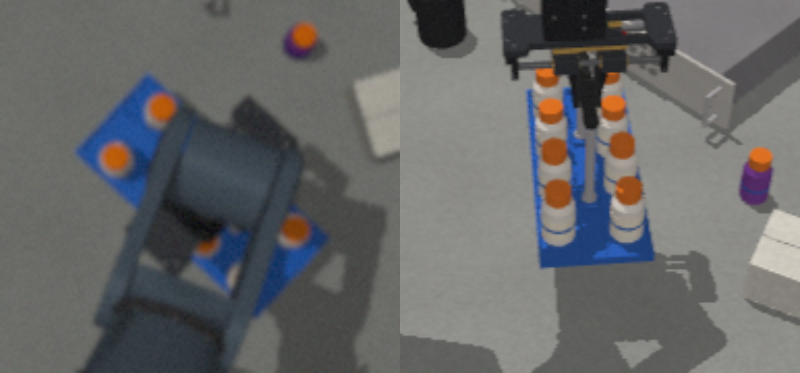

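The carrier hangs about 11 cm up, level and steady, with all eight bottles upright (caps at z≈0.197). I'll hand in.

```bash
python3 -c "
from rig import order
print(order.hand_in())"
```

```text
the job is handed in; nothing more can be done
None
```

The fallen bottle is standing in the free place at its end of the lane, and the arm is holding the carrier with all eight bottles upright, level and steady about 11 cm above its spot; I handed the job in at about 22 s.

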